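# Find the strainer insert that nests in the filter housing

### The arm

A 7-joint arm with a two-finger parallel gripper is mounted at the origin on a cart in front of the work surface, level with it; the furniture and walls round the work are solid. World frame = base frame: x ahead of the robot, y to its left, z up, the work surface at z = 0. Lengths are in m, angles in rad, forces in N, time in s.
With the tool pointing down it reaches from about 0.4 to 0.85 m from the base axis. Payload 6.9 kg.
Tool frame: the origin (TCP) lies midway between the tips of the shut fingers; the grasp point (between the pads) lies behind it (grasp_offset is the z of the grasp point in the tool frame, in m); z points along the fingers, y is the line along which they close (so a half turn about z gives the same grasp; the last joint's range is limited). The gripper opens to 85 mm and grips with 20 to 120 N. Pads are 22 mm wide; open, the fingers measure 114 mm over their backs; the gripper's body (76 mm by 85 mm) begins 54 mm behind the grasp point. The pads swing forward as they close: fully open they stand 13 mm farther back than shut.
Start: joints at [-1.226, 0.507, -0.238, 1.5, 0.126, 1.149, -0.155], TCP at [0.148, 0.607, 0.231] pointing down, gripper open.
Joint ranges: [-3.08, 3.08], [-0.24, 2.05], [-1.43, 1.35], [0, 2.5], [-1.52, 4.66], [0.17, 1.96], [-2.89, 2.89]. Speed limits (rad/s): [2.39, 2.39, 3.14, 3.14, 3.14, 3.14, 3.14].

### API

Orientations are given as a 3x3 rotation matrix whose columns are the frame's x, y, z axes.
In Python, from rig import * gives the robot as it stands.
- The arm moves only by the shell command python3 -m creep 'ROWS' [FORCE]. ROWS is JSON, a list of rows, each a list of 7 numbers: the opening, from 0 (shut) to 1 (fully open), then the shift along the tool's x, y, z each as a share of 80 cm, from -1 to 1, then the turn, a rotation vector about the tool's x, y, z each as a share of 0.1 rad, from -1 to 1. In form: [[gripper, dx, dy, dz, rx, ry, rz], ...]. A call has 1 to 8 rows; each row shifts and turns the commanded pose from where the row before left it, along the tool's axes as they then stand; what a row does not reach is not made up. A row lasts 1/8 s, in which the tool goes at most 62.5 mm and 10.7 degrees, less where a joint would pass 70% of its speed; a pose out of reach is approached as far as the arm can. A call with a number of a shift or a turn outside -1 to 1 is refused whole. A call with a gripper value outside its range is refused whole. The fingers move at their own pace and stop on an object; FORCE is the grip in N (left out, the last holds). Time passes only in rows, so rows that do not move let the fingers close. It gives the time, the measured TCP pose, the force, the opening and the grip force at its end, in the units of the state.
- sense(): the state, without advancing time (a new reading comes with each control period).
- capture(name): name is "scene" or "top" or "wrist"; returns the picture (400x640x3 uint8, red, green, blue); there is no depth.
- camera_model(name): a dict with "K" (3x3 intrinsics, pixels), "T" (4x4, takes a point from camera to world coordinates). Camera axes: x right, y up, looking along -z (the intrinsics and any distortion apply to the point x, -y, -z); pixel columns grow to the right and rows downward; lengths in m; the calibration is good to about 2 mm. A picture is of the moment at which its call begins: read the wrist's pose just before it. camera_model takes no time and is no camera call; for the wrist camera it gives the pose at the moment of the call.
- sign_off(): hands the job in; it is judged then, once.
The state is a dict: "time": time; "q": joint angles; "qvel": joint speeds; "effort": joint torques, N m; "ee_pos": TCP position; "tcp_rot": TCP orientation; "ft_force": force on the tool from outside, world axes, zero at the start; "wrist_torque": the same for the moment, N m; "grip_width": opening from 0.0 (shut) to 1.0 (fully open); "gripper_force": force on a finger pad.
Only numpy, scipy, OpenCV 4.12 (cv2) and the standard library are available. Lean on these libraries where they do the work, as an engineer would, in place of code of your own. Each camera call takes 0.05 s, during which the arm holds its last target. There are 200 camera calls.

### The job

The filter housing that stands nearer the robot takes one of the three strainer inserts lying on the bench (sizes marked by one, two or three rings on the knob), but its seat size is not known, so try them: the right taper seats with the top of its collar flush with the step inside, a bigger one stands a few millimetres proud, a smaller one sinks below the step. Lower each gently, never dropping or forcing it; leave the right one seated upright and flush in that housing, knob up, the other two out on the bench, and do not disturb the tools lying around.

Things in the scene. Friction and masses are not known exactly. Their poses are not given: they have to be found in the camera images.
- insert_p: turned aluminium strainer insert, 82 mm long, about 150 g, the smallest taper, one ring on the knob. Origin: centre of its foot; own z runs to the knob. From the foot up: caged tail, diameter 38, to 30 mm; taper to 48 mm, its diameter growing 0.662 mm per mm; twelve-sided collar to 60 mm, 62 mm across flats (flats face own x, y and every 30 degrees); round knob, diameter 22, to 82 mm
- insert_q: the middle size (taper 44 mm at 30 mm from the foot, 55.9 mm at 48 mm), two bright rings round the dark knob. The three tapers differ by 3 mm of diameter from one size to the next; tail, collar, knob and length are the same
- insert_r: the biggest taper, three rings on the knob. At the start each insert lies on its side on a collar flat (own +x down) and the tail's edge, foot centre 18.5 mm up, knob pointing right (-y, give or take 0.25 rad) and 14 degrees upward, the sizes in any order. Stood on its foot on the bench it is stable
- housing_a: grey cast filter housing, open on top, fixed on the bench, one of two look-alikes. Origin: centre of its underside, z up. 113 mm tall, 106 mm outside. Mouth bore of diameter 88 down to the step at 76 mm height, a flat bright ring between diameters 68 and 88; bore of 68 down to 58 mm; tapered seat with the inserts' slope from 58 to 48 mm; then a clear well to 8 mm
- housing_b: as housing_a but for the size of its seat, which is told of neither; another insert fits it. Which of the two stands nearer the robot (x 0.445 to 0.505; the other 0.66 to 0.69) changes. Both have two capped side ports reaching 79 mm out from the axis, below 66 mm height, and a base flange with bolt ears, 142 mm across, 12 mm high
- insert_p_collar (a point): centre of the collar's top face, 60 mm along the insert's axis from the foot. The bench is clear between the inserts and the nearer housing, round x 0.55, y 0.03, and to the left of the inserts, at y 0.30 for x 0.38 to 0.55
- insert_q_collar (a point): centre of the collar's top face, 60 mm along the insert's axis from the foot. The lying inserts are about 105 mm apart in x (0.39, 0.50 and 0.60). Screwdriver racks, up to 0.2 m tall, stand left of y 0.40 and behind a line from x 0.68, y 0.37 to x 0.81, y 0
- insert_r_collar (a point): centre of the collar's top face, 60 mm along the insert's axis from the foot. Let go in a seat, an insert centres itself and rests upright; it pulls out again with a few newtons
- housing_a_step (a point): centre of the step's plane, on the housing's axis, 76 mm above the bench. The insert that belongs hangs on the seat with its collar top level with the step, foot 16 mm above the bench, knob top 15 mm below the housing's rim
- housing_b_step (a point): as housing_a_step. In either housing a taper one size too big stops 4.5 mm higher than the right one, one size too small 4.5 mm lower, two sizes too small 6 mm lower
- pliers: blue long-nose pliers lying on the bench, 59x168x13 mm, origin under the middle: a bystander
- tape_roll: cream roll of masking tape lying flat, diameter 68, 24 mm high, origin under the middle: a bystander
- brush: small wooden parts brush, 34x170x13 mm, origin under the middle: a bystander

How it is judged:
By the outcome, as a careful person would: the job done as asked, in the order asked, and still so for the second after the job is handed in, with the robot touching nothing.
It also fails if it takes over 67 s, if anything falls off the work surface, if the arm or the gripper's body presses on something with over 40 N, if the wrist force passes 120 N, or if a joint passes its speed limit or range.

## Working session

There is one attempt and no reset: what is moved stays moved. The work goes in short steps, Python scripts to look and compute and a shell command to move; the robot and the scene stay as the last step left them, time stands still between calls to the robot, and variables do not carry over. Pictures are saved under pics/ and viewed, at most 12 in all, crops included, and the job is handed in when it is done.

```bash
ls; mkdir -p pics; python3 - <<'E'
from rig import *
import cv2,numpy as np
s=sense();print(s['time'],s['ee_pos'],s['tcp_rot'],s['grip_width'])
try: print(grasp_offset)
except Exception as e: print(e)
for n in ('scene','top'):
    im=capture(n);cv2.imwrite(f'pics/{n}0.png',im[:,:,::-1]);m=camera_model(n);print(n,np.round(m['K'],1).tolist(),np.round(m['T'],4).tolist(),[k for k in m])
E
```

```text
pics
0.0 [0.14840217 0.60661034 0.23045025] [[-9.71390377e-01  2.37488077e-01 -3.85279713e-04]
 [ 2.37488386e-01  9.71388830e-01 -1.73391734e-03]
 [-3.75282856e-05 -1.77581008e-03 -9.99998423e-01]] 1.0000679879849377
-0.0187
scene [[385.9, 0.0, 319.3], [0.0, 385.9, 198.8], [0.0, 0.0, 1.0]] [[0.8263, 0.4005, -0.396, 0.1217], [-0.5629, 0.6113, -0.5563, -0.5721], [0.0193, 0.6826, 0.7305, 0.7841], [0.0, 0.0, 0.0, 1.0]] ['K', 'T']
top [[406.5, 0.0, 323.0], [0.0, 406.5, 193.7], [0.0, 0.0, 1.0]] [[0.1014, 0.9736, -0.2045, 0.2948], [-0.9948, 0.1006, -0.0146, -0.0337], [0.0064, 0.2049, 0.9788, 1.1693], [0.0, 0.0, 0.0, 1.0]] ['K', 'T']
```

View pics/scene0.png

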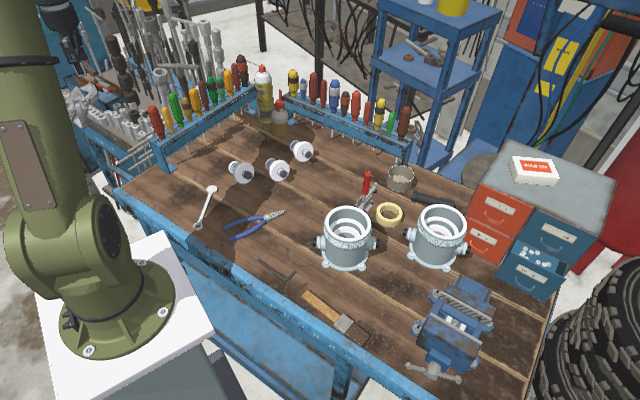

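View pics/top0.png

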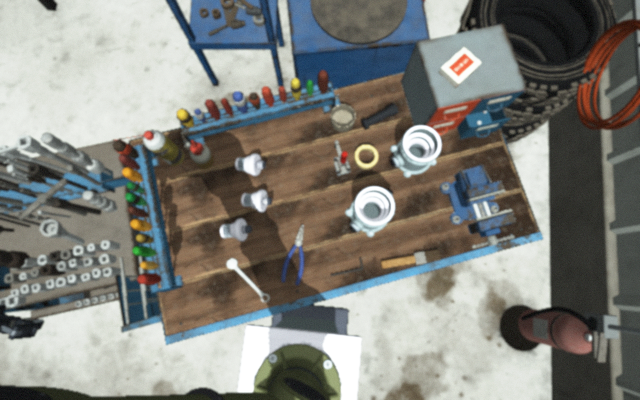

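The scene picture shows the inserts at about (241,172), (278,169) and (301,151), and the nearer housing's mouth at (348,225). The top picture shows the inserts at (233,230), (255,200) and (249,164), and the near housing at (374,206). I'll enlarge these areas.

```bash
python3 - <<'E'
import cv2,numpy as np
s=cv2.imread('pics/scene0.png');t=cv2.imread('pics/top0.png')
r=lambda im,x,y,w,h,k:cv2.resize(im[y:y+h,x:x+w],None,fx=k,fy=k,interpolation=cv2.INTER_CUBIC)
a=r(s,220,130,100,75,4);b=r(s,300,195,100,75,4);c=r(t,205,145,100,100,3);d=r(t,330,165,100,100,3)
o=np.zeros((600,800,3),np.uint8);o[:300,:400]=a;o[:300,400:]=b;o[300:,:300]=c;o[300:,400:700]=d
cv2.imwrite('pics/c1.png',o)
E
```

```text
(no output)
```

View pics/c1.png

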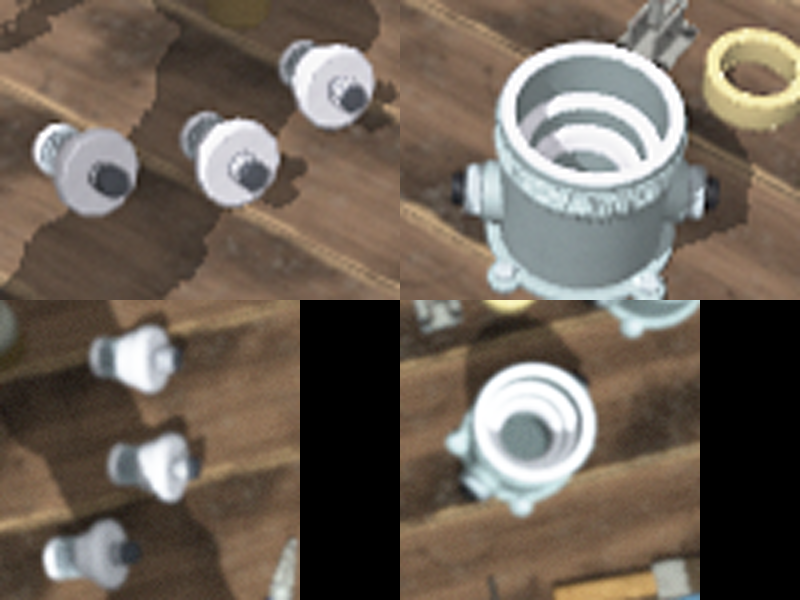

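The crops show the knob ends and collar faces clearly enough to triangulate. The rings are too small to read here, so I'll check them with the wrist camera.

```bash
cat > h.py <<'E'
from rig import *
import numpy as np,cv2
def ray(m,p):
    d=np.linalg.inv(m['K'])@[p[0],p[1],1];d=m['T'][:3,:3]@(d*[1,-1,-1]);return m['T'][:3,3],d/np.linalg.norm(d)
def tri(L):
    A=np.zeros((3,3));b=np.zeros(3)
    for m,p in L:
        c,d=ray(m,p);P=np.eye(3)-np.outer(d,d);A+=P;b+=P@c
    x=np.linalg.solve(A,b);return x,[float(np.linalg.norm(np.cross(x-ray(m,p)[0],ray(m,p)[1]))) for m,p in L]
def atz(m,p,z):
    c,d=ray(m,p);return c+d*(z-c[2])/d[2]
def proj(m,X):
    R=m['T'][:3,:3];v=(R.T@(np.array(X)-m['T'][:3,3]))*[1,-1,-1];u=m['K']@v;return u[:2]/u[2]
def tool(X):  # world point/vec in tool
    s=sense();return np.array(s['tcp_rot']).T@(np.array(X)-s['ee_pos'])
E
python3 - <<'E'
from h import *
np.set_printoptions(precision=4,suppress=True)
s=camera_model('scene');t=camera_model('top')
S=lambda x,y:(220+x/4-.4,130+y/4-.4)
T=lambda x,y:(205+x/3-.3,145+(y-300)/3-.3)
for n,a,b,c,d in [(1,(113,182),(138,551),(96,172),(125,553)),(2,(253,175),(198,468),(238,163),(182,467)),(3,(352,98),(180,359),(334,86),(167,360))]:
    print(n,'knob',*tri([(s,S(*a)),(t,T(*b))]),'collar',*tri([(s,S(*c)),(t,T(*d))]))
for n,b in [(1,(47,560)),(2,(112,464)),(3,(94,356))]: print('foot',n,atz(t,T(*b),.02))
print('rim',*tri([(s,(347.6,223.4)),(t,(374.7,206.7))]),atz(s,(347.6,223.4),.113),atz(t,(374.7,206.7),.113))
w=camera_model('wrist');st=sense();R=np.array(st['tcp_rot']);print(w['K'],R.T@w['T'][:3,:3],R.T@(w['T'][:3,3]-st['ee_pos']))
E
```

```text
1 knob [0.4095 0.1732 0.0448] [0.0019939390051468644, 0.0019939390051468705] collar [0.4046 0.1847 0.0482] [0.0036271428553217447, 0.003627142855321748]
2 knob [0.4938 0.128  0.0435] [0.0010575987711684402, 0.001057598771168634] collar [0.492  0.1433 0.0443] [0.002201722769277311, 0.002201722769277338]
3 knob [0.5968 0.1587 0.0443] [0.0014898143838709178, 0.001489814383870937] collar [0.591  0.1705 0.0507] [0.003443559733299711, 0.0034435597332998047]
foot 1 [0.3968 0.2612 0.02  ]
foot 2 [0.4944 0.2134 0.02  ]
foot 3 [0.5991 0.2462 0.02  ]
rim [ 0.4956 -0.1578  0.1124] [0.0009285640693234279, 0.0009285640693232904] [ 0.4962 -0.1584  0.113 ] [ 0.4947 -0.1573  0.113 ]
[[309.0018   0.     321.5716]
 [  0.     309.0018 207.0776]
 [  0.       0.       1.    ]] [[-0.0003  0.947   0.3211]
 [ 1.      0.      0.0009]
 [ 0.0008  0.3211 -0.947 ]] [ 0.0837  0.0009 -0.1419]
```

```bash
cat >> h.py <<'E'
from scipy.spatial.transform import Rotation as Ro
DOWN=np.array([[0,1,0],[1,0,0],[0,0,-1.]])  # tool x=+y, y=+x
def plan(wps,g,dec=3,start=None):
    """wps: list of (pos,R,n); prints rounded rows"""
    s=sense();p,R=(np.array(s['ee_pos']),np.array(s['tcp_rot'])) if start is None else start
    rows=[]
    for P,Q,n in wps:
        P=np.array(P)
        for k in range(n,0,-1):
            dp=R.T@(P-p)/k/.8; dr=Ro.from_matrix(R.T@Q).as_rotvec()/k/.1
            dp=np.round(dp,dec);dr=np.round(dr,2)
            if abs(dp).max()>.0781 or abs(dr).max()>1: print('!!',dp,dr)
            rows.append([g]+dp.tolist()+dr.tolist())
            p=p+R@dp*.8;R=R@Ro.from_rotvec(dr*.1).as_matrix()
    for i in range(0,len(rows),8): print(str([[('%g'%(v+0.)) for v in r] for r in rows[i:i+8]]).replace("'",'').replace(' ',''))
    return p,R
E
python3 - <<'E'
from h import *
plan([([.33,.38,.24],Ro.from_rotvec([0,0,np.radians(-38)]).as_matrix()@np.array(sense()['tcp_rot']),8),([.49,.16,.20],DOWN,8)],1)
E
```

```text
[[1,-0.036,-0.028,-0.001,0,0,0.83],[1,-0.038,-0.025,-0.002,0,0,0.83],[1,-0.04,-0.021,-0.001,0,0,0.83],[1,-0.042,-0.018,-0.002,0,0,0.83],[1,-0.043,-0.014,-0.001,0,0,0.83],[1,-0.044,-0.011,-0.002,0,0,0.83],[1,-0.045,-0.007,-0.001,0,0.01,0.83],[1,-0.045,-0.003,-0.002,0,0,0.82]]
[[1,-0.042,-0.002,0.006,0,0,0.84],[1,-0.043,0.002,0.006,0,0,0.83],[1,-0.042,0.005,0.006,0,0,0.84],[1,-0.042,0.009,0.006,0,0,0.83],[1,-0.041,0.012,0.007,0,0,0.84],[1,-0.039,0.016,0.006,0,0,0.83],[1,-0.038,0.019,0.007,-0.01,0,0.84],[1,-0.036,0.022,0.006,0,0.01,0.83]]
```

```bash
python3 -m creep '[[1,-0.036,-0.028,-0.001,0,0,0.83],[1,-0.038,-0.025,-0.002,0,0,0.83],[1,-0.04,-0.021,-0.001,0,0,0.83],[1,-0.042,-0.018,-0.002,0,0,0.83],[1,-0.043,-0.014,-0.001,0,0,0.83],[1,-0.044,-0.011,-0.002,0,0,0.83],[1,-0.045,-0.007,-0.001,0,0.01,0.83],[1,-0.045,-0.003,-0.002,0,0,0.82]]' | tail -c 600
python3 -m creep '[[1,-0.042,-0.002,0.006,0,0,0.84],[1,-0.043,0.002,0.006,0,0,0.83],[1,-0.042,0.005,0.006,0,0,0.84],[1,-0.042,0.009,0.006,0,0,0.83],[1,-0.041,0.012,0.007,0,0,0.84],[1,-0.039,0.016,0.006,0,0,0.83],[1,-0.038,0.019,0.007,-0.01,0,0.84],[1,-0.036,0.022,0.006,0,0.01,0.83]]' | tail -c 600
python3 - <<'E'
from h import *
w=camera_model('wrist');im=capture('wrist')[:,:,::-1];cv2.imwrite('pics/w1.png',im);np.savez('w1.npz',**w)
print(sense()['ee_pos'],sense()['q'])
u=[proj(w,x) for x in ([.405,.19,.04],[.493,.15,.04],[.595,.18,.04])];print(u)
c=[]
for x,y in u:
    x,y=int(x),int(y); c.append(cv2.getRectSubPix(im,(130,160),(x,y)))
cv2.imwrite('pics/w1c.png',cv2.resize(np.hstack(c),None,fx=2.05,fy=2.05,interpolation=cv2.INTER_CUBIC))
E
```

```text
time: 1.1
ee_pos: [0.3309, 0.3793, 0.2406]
tcp_rot: [[-0.617, 0.787, -0.001], [0.787, 0.617, 0.0], [0.001, -0.001, -1.0]]
ft_force: [1.1, 0.7, -0.0]
grip_width: 0.999
gripper_force: 0.0
time: 2.1
ee_pos: [0.4902, 0.1595, 0.2001]
tcp_rot: [[0.003, 1.0, -0.0], [1.0, -0.003, 0.002], [0.002, -0.0, -1.0]]
ft_force: [0.5, 0.4, 0.3]
grip_width: 1.001
gripper_force: 0.0
[0.49268368 0.15467401 0.19974808] [-0.50460485  0.37324716  0.21359449  1.83586702 -0.0937109   0.94168209
 -0.26176062]
[array([235.60057513, 159.86564583]), array([325.19447234, 198.5934506 ]), array([428.13999423, 169.40200431])]
```

View pics/w1c.png

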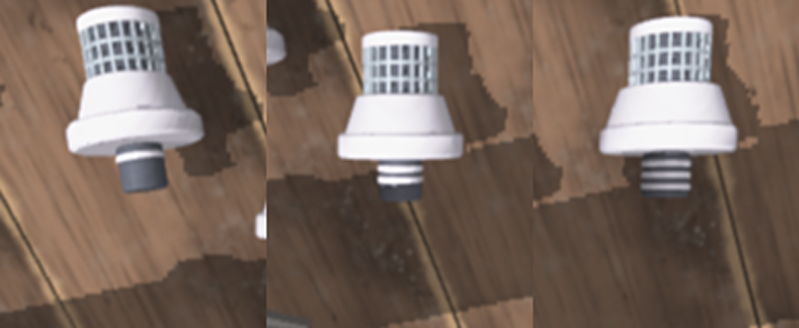

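The wrist crop shows the left insert (x≈0.40) with one ring (p), the middle one (x≈0.49) with two (q), and the right one (x≈0.60) with three (r). For q, the knob end is at crop (401,199), the foot edge at y 31, and the collar spans x 339–462. I'll try q first, because the result also tells me which of the others fits if it doesn't. Next I'll fit its pose.

```bash
cat > fit.py <<'E'
from h import *
from scipy.optimize import least_squares
np.set_printoptions(precision=4,suppress=True)
w=dict(np.load('w1.npz'));t=camera_model('top');s=camera_model('scene')
a=np.linspace(0,2*np.pi,60)
def circ(v,zl,r):
    x,y,z,yaw=v;th=np.radians(14)
    d=np.array([np.sin(yaw)*np.cos(th),-np.cos(yaw)*np.cos(th),np.sin(th)]);h=np.cross(d,[0,0,1]);h/=np.linalg.norm(h);u=np.cross(h,d)
    c=np.array([x,y,z])+zl*d
    return np.array([proj(w,c+r*(np.cos(k)*h+np.sin(k)*u)) for k in a]),c,d
def meas(v):
    f,_,_=circ(v,0,.019);k,c,d=circ(v,.082,.011);o=np.vstack([circ(v,.048,.0315)[0],circ(v,.06,.0315)[0]])
    return np.array([f[:,0].min(),f[:,0].max(),f[:,1].min(),o[:,0].min(),o[:,0].max(),o[:,1].max(),k[:,0].min(),k[:,0].max(),k[:,1].max()])
for n,(ox,oy,sx),m,x0,tp in [('p',(170.5,79.5,0),[77,158,7,66,204,155,122,168,192],[.397,.261],(138,551)),('q',(260.5,118.5,266.5),[362,438,31,339,462,160,378,424,202],[.494,.213],(198,468)),('r',(363.5,89.5,533),[632,711,18,600,737,155,642,691,197],[.599,.246],(180,359))]:
    m=np.array(m,float);ix=[0,1,3,4,6,7];iy=[2,5,8]
    m[ix]=ox+(m[ix]-sx)/2.05-.25;m[iy]=oy+m[iy]/2.05-.25
    r=least_squares(lambda v:np.append(meas(v)-m,(v[2]-.0185)/.002),x0+[.0185,0]);v=r.x
    c,d=circ(v,.06,0)[1:];kn=circ(v,.082,0)[1]
    print(n,v,'collar',c,'knob',kn,'res',r.fun, 'top px',proj(t,kn),(205+tp[0]/3-.3,145+(tp[1]-300)/3-.3))
E
python3 fit.py
```

```text
p [0.3978 0.2561 0.0176 0.1387] collar [0.4058 0.1985 0.0321] knob [0.4088 0.1773 0.0374] res [-0.0965  0.4134 -0.7427 -0.1653 -0.382   0.2998  0.129   0.1077  0.5987
 -0.4622] top px [249.3206 229.4579] (250.7, 228.36666666666667)
q [0.4933 0.2102 0.0184 0.0051] collar [0.4936 0.152  0.0329] knob [0.4937 0.1307 0.0382] res [-0.012  -0.03    0.0399 -0.3951  0.4663 -0.1399  0.7067 -0.7376  0.1202
 -0.0718] top px [269.7991 201.3375] (270.7, 200.7)
r [ 0.5976  0.2425  0.0177 -0.0022] collar [0.5975 0.1843 0.0322] knob [0.5974 0.163  0.0375] res [-1.1829  0.8266 -0.4398  0.5329  0.4273  0.3775  0.1821 -0.8252  0.1948
 -0.4171] top px [263.3142 165.1106] (264.7, 164.36666666666665)
```

```bash
cat >> h.py <<'E'
def tilt(phi,yaw=0):
    p=np.radians(phi);c,s=np.cos(p),np.sin(p)
    return Ro.from_euler('z',yaw).as_matrix()@np.array([[0,1,0],[c,0,s],[s,0,-c]])
E
python3 - <<'E'
from h import *
R=tilt(40,.005);C=np.array([.4934,.158,.0315]);g=C+.023*R[:,2]
print(g);plan([(g-.08*R[:,2],R,8),(g,R,5),(g,R,1)],1)
E
```

```text
[0.49332608 0.17278393 0.01388098]
[[1,-0.005,0,0.019,0.01,0.87,-0.02],[1,-0.007,0,0.019,0.01,0.87,-0.02],[1,-0.008,0,0.018,0.01,0.88,-0.02],[1,-0.01,0,0.018,0.01,0.87,-0.02],[1,-0.012,0,0.017,0.01,0.88,-0.02],[1,-0.013,0,0.015,0.01,0.87,-0.02],[1,-0.014,0.001,0.014,0,0.88,-0.02],[1,-0.016,0,0.013,0.01,0.87,-0.02]]
[[1,0,0,0.02,0,0,0],[1,0,0,0.02,0,0,0],[1,0,0,0.02,0,0,0],[1,0,0,0.02,0,0,0],[1,0,0,0.02,0,0,0],[1,0,0,0,0,0,0]]
```

```bash
python3 -m creep '[[1,-0.005,0,0.019,0.01,0.87,-0.02],[1,-0.007,0,0.019,0.01,0.87,-0.02],[1,-0.008,0,0.018,0.01,0.88,-0.02],[1,-0.01,0,0.018,0.01,0.87,-0.02],[1,-0.012,0,0.017,0.01,0.88,-0.02],[1,-0.013,0,0.015,0.01,0.87,-0.02],[1,-0.014,0.001,0.014,0,0.88,-0.02],[1,-0.016,0,0.013,0.01,0.87,-0.02]]'
python3 - <<'E'
from h import *
R=tilt(40,.005);C=np.array([.4934,.158,.0315]);g=C+.023*R[:,2]
print(tool(g),sense()['q']);plan([(g,R,5)],1,4)
w=camera_model('wrist');im=capture('wrist')[:,:,::-1];cv2.imwrite('pics/w2.png',im);np.savez('w2.npz',**w)
E
```

```text
time: 3.15
ee_pos: [0.491, 0.1271, 0.0756]
tcp_rot: [[-0.013, 1.0, -0.011], [0.762, 0.017, 0.647], [0.647, -0.0, -0.762]]
ft_force: [-0.6, 0.8, -0.8]
grip_width: 1.001
gripper_force: 0.0
[-0.00510148  0.00305649  0.07658669] [ 0.33247996  0.66887155 -0.25835765  2.07183647 -0.86996605  0.73290924
  0.88846815]
[[1,-0.0013,0.0008,0.0191,-0.01,-0.01,0.02],[1,-0.0012,0.0007,0.0192,-0.02,-0.01,0.02],[1,-0.0012,0.0007,0.0191,-0.01,-0.01,0.02],[1,-0.0012,0.0007,0.0192,-0.02,-0.01,0.01],[1,-0.0013,0.0007,0.0192,-0.01,-0.01,0.02]]
```

View pics/w2.png

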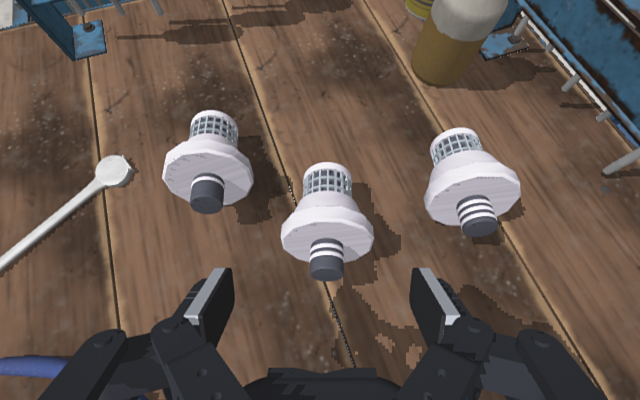

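The insert's knob end is at (326,268), centred between the open fingers (about 215 and 430). The arm only lags its command slightly, so I'll go straight in and grip.

```bash
python3 -m creep '[[1,0,0,0.02,0,0,0],[1,0,0,0.02,0,0,0],[1,0,0,0.02,0,0,0],[1,0,0,0.02,0,0,0],[1,0,0,0.02,0,0,0],[1,0,0,0,0,0,0],[1,0,0,0,0,0,0]]'
python3 -m creep '[[0,0,0,0,0,0,0],[0,0,0,0,0,0,0],[0,0,0,0,0,0,0],[0,0,0,0,0,0,0]]' 60
```

```text
time: 4.08
ee_pos: [0.49, 0.1787, 0.0152]
tcp_rot: [[-0.013, 1.0, -0.011], [0.765, 0.017, 0.644], [0.644, -0.001, -0.765]]
ft_force: [-0.4, 0.0, -0.2]
grip_width: 1.001
gripper_force: 0.0
time: 4.58
ee_pos: [0.4902, 0.1785, 0.0155]
tcp_rot: [[-0.013, 1.0, -0.011], [0.764, 0.016, 0.645], [0.645, -0.0, -0.764]]
ft_force: [0.1, -2.5, 4.7]
grip_width: 0.715
gripper_force: 63.4
```

```bash
cat >> h.py <<'E'
def upright(F0,yaw,Ft):
    """tool pose that stands the held lying insert (foot F0, knob yaw) at foot Ft"""
    s=sense();R=np.array(s['tcp_rot']);th=np.radians(14)
    d=np.array([np.sin(yaw)*np.cos(th),-np.cos(yaw)*np.cos(th),np.sin(th)])
    ax=np.cross(d,[0,0,1]);ax/=np.linalg.norm(ax);Q=Ro.from_rotvec(ax*(np.pi/2-th)).as_matrix()
    return np.array(Ft)+Q@(np.array(s['ee_pos'])-F0),Q@R
E
python3 - <<'E'
from h import *
P,Q=upright(np.array([.492,.2102,.0185]),.005,[.52,.04,.02])
s=sense();p=np.array(s['ee_pos']);print(P,Q)
plan([(p+[0,-.01,.06],np.array(s['tcp_rot']),3),(P,Q,14)],0)
E
```

```text
[0.51810636 0.0293818  0.04996541] [[-0.0127488   0.99990899 -0.00441368]
 [ 0.81060185  0.00775049 -0.58554639]
 [-0.58545889 -0.01104275 -0.81062689]]
[[0,0.013,0,-0.022,0,0,0],[0,0.013,0,-0.022,0,0,0],[0,0.013,0,-0.021,0,0,0],[0,-0.011,0.002,-0.006,0.01,-0.95,0.01],[0,-0.012,0.002,-0.005,0.01,-0.95,0.01],[0,-0.012,0.002,-0.004,0.01,-0.95,0.01],[0,-0.012,0.002,-0.003,0.01,-0.95,0.01],[0,-0.013,0.002,-0.002,0.01,-0.95,0.01]]
[[0,-0.013,0.002,-0.001,0.01,-0.95,0.01],[0,-0.013,0.003,0.001,0.01,-0.95,0.01],[0,-0.012,0.002,0.002,0,-0.94,0.01],[0,-0.012,0.003,0.003,0.01,-0.95,0],[0,-0.012,0.003,0.004,0,-0.94,0.01],[0,-0.012,0.002,0.005,0.01,-0.95,0],[0,-0.011,0.003,0.006,0,-0.94,0.01],[0,-0.01,0.002,0.007,0.01,-0.95,0]]
[[0,-0.01,0.003,0.008,0,-0.94,0.01]]
```

```bash
python3 -m creep '[[0,0.013,0,-0.022,0,0,0],[0,0.013,0,-0.022,0,0,0],[0,0.013,0,-0.021,0,0,0],[0,-0.011,0.002,-0.006,0.01,-0.95,0.01],[0,-0.012,0.002,-0.005,0.01,-0.95,0.01],[0,-0.012,0.002,-0.004,0.01,-0.95,0.01],[0,-0.012,0.002,-0.003,0.01,-0.95,0.01],[0,-0.013,0.002,-0.002,0.01,-0.95,0.01]]'
python3 -m creep '[[0,-0.013,0.002,-0.001,0.01,-0.95,0.01],[0,-0.013,0.003,0.001,0.01,-0.95,0.01],[0,-0.012,0.002,0.002,0,-0.94,0.01],[0,-0.012,0.003,0.003,0.01,-0.95,0],[0,-0.012,0.003,0.004,0,-0.94,0.01],[0,-0.012,0.002,0.005,0.01,-0.95,0],[0,-0.011,0.003,0.006,0,-0.94,0.01],[0,-0.01,0.002,0.007,0.01,-0.95,0]]'
python3 -m creep '[[0,-0.01,0.003,0.008,0,-0.94,0.01],[0,0,0,0,0,0,0],[0,0,0,0,0,0,0]]'
python3 - <<'E'
from h import *
im=capture('scene')[:,:,::-1];cv2.imwrite('pics/s2.png',im)
m=camera_model('scene');x,y=proj(m,[.52,.04,.06]).astype(int);print(x,y)
cv2.imwrite('pics/s2c.png',cv2.resize(cv2.getRectSubPix(im,(160,130),(int(x),int(y))),None,fx=4,fy=4,interpolation=cv2.INTER_CUBIC))
E
```

```text
time: 5.58
ee_pos: [0.4988, 0.1186, 0.0655]
tcp_rot: [[-0.012, 1.0, -0.01], [0.975, 0.014, 0.221], [0.221, -0.007, -0.975]]
ft_force: [0.6, 1.0, -1.1]
grip_width: 0.712
gripper_force: 65.4
time: 6.58
ee_pos: [0.5157, 0.04, 0.0511]
tcp_rot: [[-0.014, 1.0, -0.005], [0.861, 0.009, -0.509], [-0.509, -0.012, -0.861]]
ft_force: [-0.3, -0.2, -1.4]
grip_width: 0.715
gripper_force: 65.4
time: 6.95
ee_pos: [0.518, 0.0296, 0.0497]
tcp_rot: [[-0.013, 1.0, -0.005], [0.812, 0.008, -0.584], [-0.584, -0.011, -0.812]]
ft_force: [0.0, -0.7, -1.9]
grip_width: 0.711
gripper_force: 65.4
308 184
```

View pics/s2c.png

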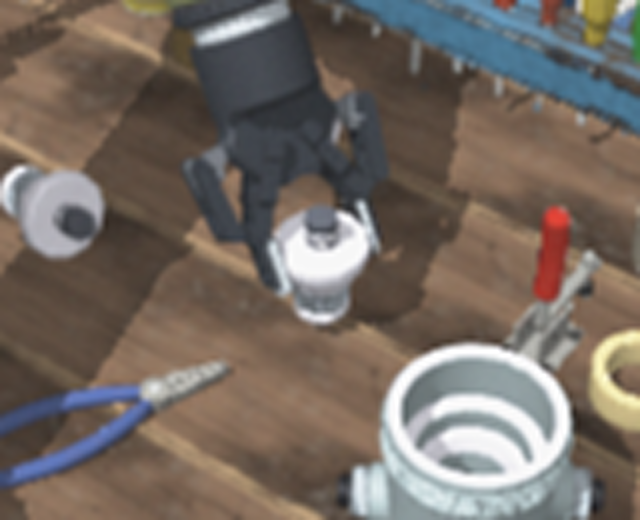

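The crop shows q held upright, knob up at crop (321,218), clear of the pliers and the housing. I'll lower it onto the bench.

```bash
python3 -m creep '[[0,0.0041,0,0.0058,0,0,0],[0,0.0041,0,0.0058,0,0,0],[0,0.0041,0,0.0058,0,0,0],[0,0,0,0,0,0,0]]'; python3 -m creep '[[0,0.001,0,0.0015,0,0,0],[0,0,0,0,0,0,0]]'
```

```text
time: 7.5
ee_pos: [0.5177, 0.0295, 0.0319]
tcp_rot: [[-0.014, 1.0, -0.005], [0.811, 0.008, -0.585], [-0.585, -0.012, -0.811]]
ft_force: [-0.2, 0.0, -1.7]
grip_width: 0.711
gripper_force: 65.4
time: 7.75
ee_pos: [0.518, 0.0296, 0.031]
tcp_rot: [[-0.013, 1.0, -0.004], [0.811, 0.008, -0.585], [-0.585, -0.011, -0.811]]
ft_force: [-0.7, -0.7, -1.6]
grip_width: 0.708
gripper_force: 65.4
```

```bash
python3 -m creep '[[0,0.001,0,0.0015,0,0,0],[0,0,0,0,0,0,0]]';python3 -m creep '[[0,0.0005,0,0.0007,0,0,0],[0,0,0,0,0,0,0]]'
```

```text
time: 8.0
ee_pos: [0.5181, 0.0294, 0.0306]
tcp_rot: [[-0.013, 1.0, -0.004], [0.81, 0.008, -0.586], [-0.586, -0.011, -0.81]]
ft_force: [-0.9, 2.9, 7.7]
grip_width: 0.711
gripper_force: 66.4
time: 8.25
ee_pos: [0.5181, 0.0293, 0.0305]
tcp_rot: [[-0.013, 1.0, -0.004], [0.81, 0.008, -0.586], [-0.586, -0.011, -0.81]]
ft_force: [-3.2, 4.9, 15.2]
grip_width: 0.712
gripper_force: 67.1
```

```bash
python3 -m creep '[[1,0,0,0,0,0,0],[1,0,0,0,0,0,0],[1,0,0,0,0,0,0],[1,0,0,0,0,0,0]]'
python3 - <<'E'
from h import *
s=sense();p=np.array(s['ee_pos']);R=np.array(s['tcp_rot'])
plan([(p-.03*R[:,2],R,2),([.518,.04,.066],DOWN,7)],1)
E
```

```text
time: 8.75
ee_pos: [0.5179, 0.0294, 0.0288]
tcp_rot: [[-0.014, 1.0, -0.005], [0.811, 0.008, -0.585], [-0.585, -0.012, -0.811]]
ft_force: [-0.4, -0.3, 0.1]
grip_width: 0.999
gripper_force: 0.0
[[1,0,0,-0.019,0,0,0],[1,0,0,-0.018,0,0,0],[1,-0.002,0,-0.001,-0.01,0.89,0.02],[1,-0.002,0,-0.001,-0.01,0.89,0.02],[1,-0.002,0,-0.002,-0.01,0.89,0.02],[1,-0.002,0,-0.002,-0.01,0.9,0.01],[1,-0.002,0,-0.002,-0.01,0.89,0.01],[1,-0.002,0,-0.002,-0.02,0.9,0.02]]
[[1,-0.001,0,-0.003,-0.01,0.89,0.01]]
```

```bash
python3 -m creep '[[1,0,0,-0.019,0,0,0],[1,0,0,-0.018,0,0,0],[1,-0.002,0,-0.001,-0.01,0.89,0.02],[1,-0.002,0,-0.001,-0.01,0.89,0.02],[1,-0.002,0,-0.002,-0.01,0.89,0.02],[1,-0.002,0,-0.002,-0.01,0.9,0.01],[1,-0.002,0,-0.002,-0.01,0.89,0.01],[1,-0.002,0,-0.002,-0.02,0.9,0.02]]'
python3 -m creep '[[1,-0.001,0,-0.003,-0.01,0.89,0.01],[1,0,0,0,0,0,0]]'
python3 - <<'E'
from h import *
w=camera_model('wrist');im=capture('wrist')[:,:,::-1];cv2.imwrite('pics/w3.png',im);np.savez('w3.npz',**w);print(proj(w,[.518,.04,.082]),proj(w,[.518,.04,.06]),sense()['ee_pos'])
E
```

```text
time: 9.75
ee_pos: [0.5187, 0.0415, 0.0653]
tcp_rot: [[-0.002, 1.0, 0.001], [0.996, 0.002, -0.086], [-0.086, 0.001, -0.996]]
ft_force: [-0.1, 0.5, 0.2]
grip_width: 1.002
gripper_force: 0.0
time: 10.0
ee_pos: [0.5188, 0.038, 0.0679]
tcp_rot: [[0.004, 1.0, 0.002], [1.0, -0.004, -0.0], [-0.0, 0.002, -1.0]]
ft_force: [-0.1, 0.0, -0.3]
grip_width: 0.998
gripper_force: 0.0
[321.45015297 283.29943792] [321.41423972 260.8232679 ] [0.51855845 0.03954515 0.06731472]
```

View pics/w3.png

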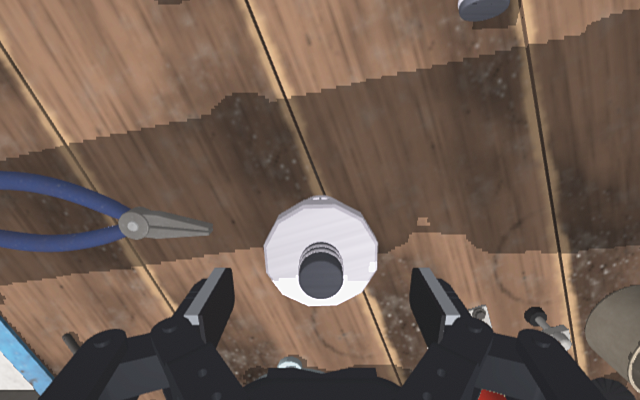

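The wrist view shows q standing with its knob at (321,279), about 2 mm further +y than predicted, and centred between the fingers.

```bash
python3 -m creep '[[1,0.0025,0,0.001,0,0,0],[0,0,0,0,0,0,0],[0,0,0,0,0,0,0],[0,0,0,0,0,0,0],[0,0,0,0,0,0,0],[0,0,0,0,0,0,0]]' 60
python3 - <<'E'
from h import *
s=sense();p=np.array(s['ee_pos'])
plan([(p+[0,0,.144],DOWN,4),([.496,-.12,p[2]+.144],DOWN,4)],0)
E
```

```text
time: 10.8
ee_pos: [0.5184, 0.0424, 0.0658]
tcp_rot: [[-0.0, 1.0, 0.0], [1.0, 0.0, -0.0], [-0.0, 0.0, -1.0]]
ft_force: [0.2, 0.7, 0.8]
grip_width: 0.226
gripper_force: 58.7
[[0,0,0,-0.045,0,0,0],[0,0,0,-0.045,0,0,0],[0,0,0,-0.045,0,0,0],[0,0,0,-0.045,0,0,0],[0,-0.051,-0.007,0,0,0,0],[0,-0.051,-0.007,0,0,0,0],[0,-0.051,-0.007,0,0,0,0],[0,-0.05,-0.007,0,0,0,0]]
```

```bash
python3 -m creep '[[0,0,0,-0.045,0,0,0],[0,0,0,-0.045,0,0,0],[0,0,0,-0.045,0,0,0],[0,0,0,-0.045,0,0,0],[0,-0.07,-0.006,0,0,0,0],[0,-0.07,-0.006,0,0,0,0],[0,-0.07,-0.006,0,0,0,0],[0,-0.07,-0.006,0,0,0,0]]'
python3 -m creep '[[0,-0.065,-0.003,0,0,0,0],[0,0,0,0,0,0,0],[0,0,0,0,0,0,0]]'
python3 - <<'E'
from h import *
w=camera_model('wrist');im=capture('wrist')[:,:,::-1];cv2.imwrite('pics/w4.png',im);np.savez('w4.npz',**w);print(proj(w,[.4956,-.1578,.113]),sense()['ee_pos'])
x,y=(int(v) for v in proj(w,[.4956,-.1578,.113]))
cv2.imwrite('pics/w4c.png',cv2.resize(cv2.getRectSubPix(im,(200,160),(x,y)),None,fx=3,fy=3,interpolation=cv2.INTER_CUBIC));print(x,y)
E
```

```text
time: 11.8
ee_pos: [0.4983, -0.1832, 0.2094]
tcp_rot: [[-0.001, 1.0, -0.001], [1.0, 0.001, 0.0], [0.0, -0.001, -1.0]]
ft_force: [0.9, -1.8, -1.0]
grip_width: 0.23
gripper_force: 59.2
time: 12.18
ee_pos: [0.4963, -0.2331, 0.2092]
tcp_rot: [[0.0, 1.0, -0.001], [1.0, -0.0, 0.001], [0.001, -0.001, -1.0]]
ft_force: [0.6, -0.1, -1.0]
grip_width: 0.227
gripper_force: 59.2
[321.78564342 114.28381531] [ 0.49668253 -0.2322866   0.20925073]
321 114
```

View pics/w4c.png

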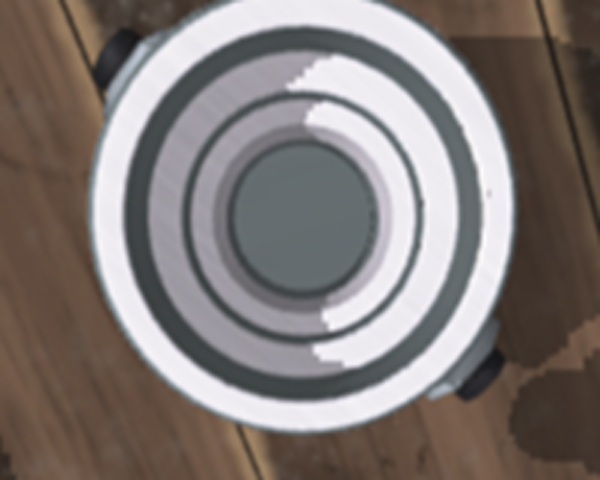

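The crop shows the near housing's mouth centred at crop (303,213), or about (322,105) in the full picture. That is about 9 px (roughly 6 mm) further +y than the fixed cameras predicted. I'll settle it by comparing the held insert with the housing in the same scene view.

```bash
python3 -m creep '[[0,0.049,-0.001,0,0,0,0],[0,0.048,-0.001,0,0,0,0],[0,0,0,0,0,0,0],[0,0,0,0,0,0,0]]'
python3 - <<'E'
from h import *
np.set_printoptions(precision=4,suppress=True)
w=dict(np.load('w4.npz'));print('wrist rim',atz(w,(322,105.2),.113))
s=sense();p=np.array(s['ee_pos']);print(p)
m=camera_model('scene');im=capture('scene')[:,:,::-1];cv2.imwrite('pics/s3.png',im)
t=camera_model('top');it=capture('top')[:,:,::-1];cv2.imwrite('pics/t3.png',it)
c=p-[0,0,.0058];f=p-[0,0,.0658]
print('scene pred collar,foot',proj(m,c),proj(m,f),'top',proj(t,c),proj(t,f))
# predicted collar extents
k=np.linspace(0,2*np.pi,90);P=np.array([proj(m,c+.0315*np.array([np.cos(a),np.sin(a),0])) for a in k]);print(P.min(0),P.max(0))
P=np.array([proj(m,f+.019*np.array([np.cos(a),np.sin(a),0])) for a in k]);print('foot',P.min(0),P.max(0))
x,y=305,140
a=cv2.resize(im[y:y+120,x:x+90],None,fx=5,fy=5,interpolation=cv2.INTER_CUBIC)
b=cv2.resize(it[150:270,325:395],None,fx=5,fy=5,interpolation=cv2.INTER_CUBIC)
cv2.imwrite('pics/c3.png',np.hstack([a,b]))
E
```

```text
time: 12.72
ee_pos: [0.4953, -0.1551, 0.2098]
tcp_rot: [[-0.003, 1.0, -0.0], [1.0, 0.003, -0.0], [-0.0, -0.0, -1.0]]
ft_force: [-0.5, -1.3, -1.9]
grip_width: 0.228
gripper_force: 59.2
wrist rim [ 0.4958 -0.1514  0.113 ]
[ 0.4953 -0.1551  0.2098]
scene pred collar,foot [349.4556 194.7618] [347.3703 213.6221] top [378.7351 199.8324] [375.448  204.2808]
[334.3404 184.1026] [364.5958 206.0003]
foot [338.7259 207.1723] [356.0235 220.2682]
```

View pics/c3.png

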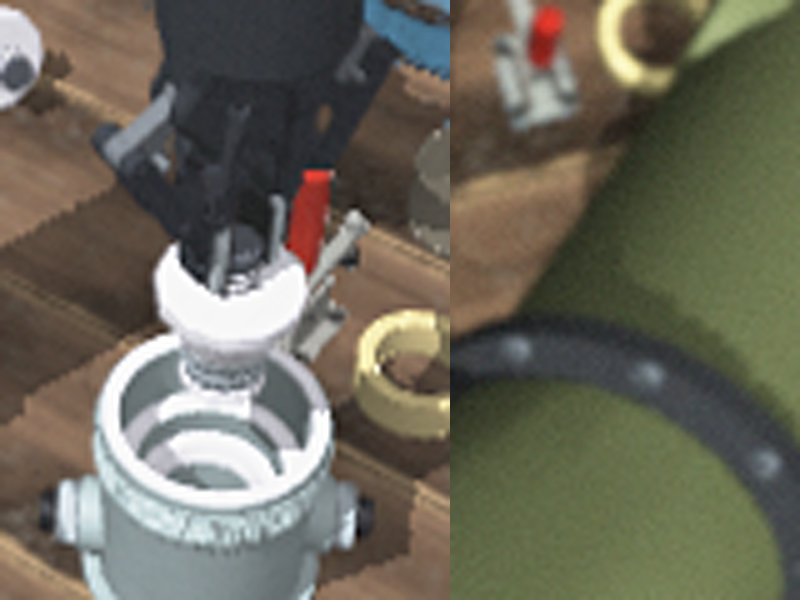

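```bash
python3 - <<'E'
from h import *
np.set_printoptions(precision=2,suppress=True)
m=camera_model('scene');t=camera_model('top')
for n,k,S,T in [('p',(.4088,.1773,.0374),(113,182),(138,551)),('q',(.4937,.1307,.0382),(253,175),(198,468)),('r',(.5974,.163,.0375),(352,98),(180,359))]:
    print(n,'meas-pred scene',np.array([220+S[0]/4-.4,130+S[1]/4-.4])-proj(m,k),'top',np.array([205+T[0]/3-.3,145+(T[1]-300)/3-.3])-proj(t,k))
# held insert standing-held view s2 : expected foot(.518,.040,.02), crop origin 308-79.5,184-64.5 scale 4
f=np.array([.518,.040,.0195]);o=np.array([308-79.5,184-64.5])
print('s2 knobtop meas',o+np.array([321,218])/4-.4,'pred',proj(m,f+[0,0,.082]))
h=np.array([.4956,-.1515,.113]);h2=np.array([.4956,-.1578,.113])
print('rim pred wrist-based',proj(m,h),proj(t,h),'tri',proj(m,h2),proj(t,h2),'meas',(347.6,223.4),(374.7,206.7))
# collar of w4 image
im=cv2.imread('pics/w4.png');w=dict(np.load('w4.npz'))
cv2.imwrite('pics/c4.png',cv2.resize(im[180:330,240:400],None,fx=4,fy=4,interpolation=cv2.INTER_CUBIC))
p=np.array([.4963,-.2331,.2092]);print('wrist pred knob top',proj(w,p+[0,0,.0162]))
E
```

```text
p meas-pred scene [-0.11 -1.03] top [ 1.36 -1.08]
q meas-pred scene [ 0.08 -0.78] top [ 0.91 -0.64]
r meas-pred scene [ 0.13 -0.78] top [ 1.39 -0.75]
s2 knobtop meas [308.35 173.6 ] pred [307.61 172.93]
rim pred wrist-based [345.55 221.54] [372.55 206.13] tri [347.23 223.35] [374.93 206.37] meas (347.6, 223.4) (374.7, 206.7)
wrist pred knob top [323.03 289.42]
```

The biases put the axis at about (0.495,-0.155), good to 2–3 mm, and I'm there now. I'll lower into the mouth and feel for lateral force.

```bash
python3 -m creep '[[0,0,0,0.026,0,0,0],[0,0,0,0.026,0,0,0],[0,0,0,0.026,0,0,0],[0,0,0,0.026,0,0,0],[0,0,0,0,0,0,0]]'; python3 -m creep '[[0,0,0,0.009,0,0,0],[0,0,0,0.009,0,0,0],[0,0,0,0,0,0,0]]'
python3 - <<'E'
from h import *
im=capture('scene')[:,:,::-1];cv2.imwrite('pics/s4.png',im)
E
```

```text
time: 13.45
ee_pos: [0.4941, -0.1565, 0.1253]
tcp_rot: [[0.001, 1.0, -0.003], [1.0, -0.001, 0.0], [0.0, -0.003, -1.0]]
ft_force: [0.1, 0.9, -2.5]
grip_width: 0.226
gripper_force: 59.1
time: 13.82
ee_pos: [0.4949, -0.156, 0.1119]
tcp_rot: [[-0.0, 1.0, -0.001], [1.0, 0.0, -0.0], [-0.0, -0.001, -1.0]]
ft_force: [-0.1, -0.0, -1.8]
grip_width: 0.227
gripper_force: 59.1
```

```bash
python3 -m creep '[[0,0,0,0.0075,0,0,0],[0,0,0,0.0075,0,0,0],[0,0,0,0,0,0,0]]'; python3 -m creep '[[0,0,0,0.004,0,0,0],[0,0,0,0,0,0,0]]'; python3 -m creep '[[0,0,0,0.003,0,0,0],[0,0,0,0,0,0,0]]'; python3 -m creep '[[0,0,0,0.003,0,0,0],[0,0,0,0,0,0,0]]'
```

```text
time: 14.25
ee_pos: [0.4947, -0.1559, 0.0995]
tcp_rot: [[-0.0, 1.0, -0.001], [1.0, 0.0, 0.0], [0.0, -0.001, -1.0]]
ft_force: [-0.5, -0.3, -1.3]
grip_width: 0.231
gripper_force: 59.1
time: 14.5
ee_pos: [0.495, -0.156, 0.0967]
tcp_rot: [[-0.0, 1.0, -0.001], [1.0, 0.0, -0.0], [-0.0, -0.001, -1.0]]
ft_force: [0.2, -0.9, -2.1]
grip_width: 0.23
gripper_force: 59.1
time: 14.75
ee_pos: [0.495, -0.156, 0.0943]
tcp_rot: [[-0.0, 1.0, -0.001], [1.0, 0.0, -0.0], [-0.0, -0.001, -1.0]]
ft_force: [-0.5, -0.1, -1.8]
grip_width: 0.228
gripper_force: 59.1
time: 15.0
ee_pos: [0.4954, -0.1556, 0.0927]
tcp_rot: [[-0.001, 1.0, 0.001], [1.0, 0.001, 0.0], [0.0, 0.001, -1.0]]
ft_force: [-1.3, 2.0, 7.2]
grip_width: 0.229
gripper_force: 60.3
```

Contact at foot height 27.5 mm is where the collar meets the step, so I'm off centre. The reaction points +y, which agrees with the wrist estimate. I'll back off 1.5 mm and shift +y.

```bash
python3 -m creep '[[0,0,0,-0.003,0,0,0],[0,0.004,0,0,0,0,0],[0,0,0,0.002,0,0,0],[0,0,0,0.002,0,0,0],[0,0,0,0,0,0,0]]'; python3 - <<'E'
from rig import *
print(sense()['wrist_torque'],sense()['ft_force'])
E
```

```text
time: 15.62
ee_pos: [0.4949, -0.1528, 0.091]
tcp_rot: [[-0.0, 1.0, -0.001], [1.0, 0.0, -0.0], [-0.0, -0.001, -1.0]]
ft_force: [0.4, -0.1, -1.2]
grip_width: 0.229
gripper_force: 59.2
[-0.00266548 -0.04148129 -0.01126035] [ 0.39336509 -0.10345635 -1.19822214]
```

Now it passes. I'll keep lowering gently: flush is at TCP 0.0818, proud at 0.0863 and sunk at 0.0773.

```bash
python3 -m creep '[[0,0,0,0.0025,0,0,0],[0,0,0,0,0,0,0]]'|grep -E 'ee_pos|ft_f'; python3 -m creep '[[0,0,0,0.0025,0,0,0],[0,0,0,0,0,0,0]]'|grep -E 'ee_pos|ft_f';  python3 -m creep '[[0,0,0,0.002,0,0,0],[0,0,0,0,0,0,0]]'|grep -E 'ee_pos|ft_f'
```

```text
ee_pos: [0.495, -0.1528, 0.0891]
ft_force: [1.8, 0.8, -2.3]
ee_pos: [0.495, -0.1528, 0.0871]
ft_force: [0.5, 0.2, -1.2]
ee_pos: [0.495, -0.1528, 0.0856]
ft_force: [0.5, 0.0, -2.1]
```

```bash
python3 -m creep '[[0,0,0,0.002,0,0,0],[0,0,0,0,0,0,0]]'|grep -E 'ee_pos|ft_f'; python3 -m creep '[[0,0,0,0.0015,0,0,0],[0,0,0,0,0,0,0]]'|grep -E 'ee_pos|ft_f';  python3 -m creep '[[0,0,0,0.001,0,0,0],[0,0,0,0,0,0,0]]'|grep -E 'ee_pos|ft_f'
```

```text
ee_pos: [0.495, -0.1528, 0.084]
ft_force: [0.1, 0.5, -1.1]
ee_pos: [0.495, -0.1528, 0.0828]
ft_force: [-0.9, -0.3, -1.2]
ee_pos: [0.495, -0.1528, 0.082]
ft_force: [0.4, -0.2, -1.2]
```

```bash
python3 -m creep '[[0,0,0,0.001,0,0,0],[0,0,0,0,0,0,0]]'|grep -E 'ee_pos|ft_f'; python3 -m creep '[[0,0,0,0.001,0,0,0],[0,0,0,0,0,0,0]]'|grep -E 'ee_pos|ft_f';  python3 -m creep '[[0,0,0,0.001,0,0,0],[0,0,0,0,0,0,0]]'|grep -E 'ee_pos|ft_f'
```

```text
ee_pos: [0.4952, -0.1528, 0.0813]
ft_force: [0.4, -0.3, -1.2]
ee_pos: [0.4953, -0.1529, 0.0805]
ft_force: [0.8, -0.2, -1.4]
ee_pos: [0.4956, -0.1529, 0.0798]
ft_force: [2.5, 0.9, -0.6]
```

```bash
python3 -m creep '[[0,0,0,0.001,0,0,0],[0,0,0,0,0,0,0]]'|grep -E 'ee_pos|ft_f'; python3 -m creep '[[0,0,0,0.001,0,0,0],[0,0,0,0,0,0,0]]'|grep -E 'ee_pos|ft_f'
```

```text
ee_pos: [0.4957, -0.1529, 0.0791]
ft_force: [3.8, 0.9, 2.2]
ee_pos: [0.4959, -0.1528, 0.0784]
ft_force: [4.5, 1.4, 2.9]
```

```bash
python3 -m creep '[[0,0,0.001,0.001,0,0,0],[0,0,0,0,0,0,0]]'|grep -E 'ee_pos|ft_f'; python3 -m creep '[[0,0,0.0005,0.001,0,0,0],[0,0,0,0,0,0,0]]'|grep -E 'ee_pos|ft_f'
```

```text
ee_pos: [0.4963, -0.1527, 0.0774]
ft_force: [4.9, 2.1, 3.2]
ee_pos: [0.4965, -0.1526, 0.0769]
ft_force: [3.9, 2.9, 7.8]
```

q settles only at TCP z 0.077, 4.8 mm below flush, after centring itself along the cone. So q is one size too small and r is the right insert. The true axis is about (0.497,-0.152). I'll pull q out and stand it back on the bench.

```bash
python3 -m creep '[[0,0,0,-0.01,0,0,0],[0,0,0,-0.03,0,0,0],[0,0,0,-0.042,0,0,0],[0,0,0,-0.042,0,0,0],[0,0,0,-0.044,0,0,0],[0,0.06,0,0,0,0,0],[0,0.06,0,0,0,0,0],[0,0.06,0.001,0.02,0,0,0]]'
python3 -m creep '[[0,0.062,0.001,0.05,0,0,0],[0,0,0.001,0.06,0,0,0],[0,0,0,0.035,0,0,0],[0,0,0,0,0,0,0]]'
```

```text
time: 19.88
ee_pos: [0.4957, -0.0084, 0.195]
tcp_rot: [[0.001, 1.0, -0.002], [1.0, -0.001, -0.001], [-0.001, -0.002, -1.0]]
ft_force: [0.7, 0.0, -1.0]
grip_width: 0.228
gripper_force: 59.7
time: 20.38
ee_pos: [0.4955, 0.039, 0.0776]
tcp_rot: [[0.0, 1.0, -0.008], [1.0, -0.0, -0.002], [-0.002, -0.008, -1.0]]
ft_force: [1.0, 0.0, -1.5]
grip_width: 0.228
gripper_force: 59.6
```

```bash
python3 -m creep '[[0,0,0,0.01,0,0,0],[0,0,0,0,0,0,0],[0,0,0,0,0,0,0]]'|grep -E 'ee_pos|ft_f'; python3 -m creep '[[0,0,0,0.001,0,0,0],[0,0,0,0,0,0,0]]'|grep -E 'ee_pos|ft_f'
```

```text
ee_pos: [0.4989, 0.0397, 0.0724]
ft_force: [0.4, -0.5, -1.8]
ee_pos: [0.4986, 0.0398, 0.071]
ft_force: [-0.3, -0.6, -1.5]
```

```bash
python3 -m creep '[[0,0,0,0.004,0,0,0],[0,0,0,0,0,0,0]]'|grep -E 'ee_pos|ft_f'; python3 -m creep '[[0,0,0,0.0015,0,0,0],[0,0,0,0,0,0,0]]'|grep -E 'ee_pos|ft_f'
```

```text
ee_pos: [0.4984, 0.0398, 0.0673]
ft_force: [-0.5, 0.1, -1.0]
ee_pos: [0.4985, 0.0398, 0.0663]
ft_force: [-0.5, 0.1, -1.7]
```

```bash
python3 -m creep '[[0,0,0,0.001,0,0,0],[0,0,0,0,0,0,0]]'|grep -E 'ee_pos|ft_f'; python3 -m creep '[[1,0,0,0,0,0,0],[1,0,0,0,0,0,0],[1,0,0,0,0,0,0]]'
python3 - <<'E'
from h import *
s=sense();p=np.array(s['ee_pos'])
R=tilt(40,-.002);th=np.radians(14);C=np.array([.5976,.2425,.0185])+.054*np.array([-.002,-np.cos(th),np.sin(th)]);g=C+.025*R[:,2]
print(C,g)
a=np.array([.592,.12,.15])
plan([(p+[0,0,.10],DOWN,2),(a,tilt(12),3),(g-.08*R[:,2],R,5),(g,R,4)],1)
E
```

```text
ee_pos: [0.4988, 0.0398, 0.0658]
ft_force: [-0.6, 0.3, 0.1]
time: 22.12
ee_pos: [0.4985, 0.0398, 0.0656]
tcp_rot: [[-0.0, 1.0, -0.0], [1.0, 0.0, -0.0], [-0.0, -0.0, -1.0]]
ft_force: [0.6, 0.8, 0.8]
grip_width: 0.856
gripper_force: 0.0
[0.597492   0.19010403 0.03156378] [0.59752414 0.20617369 0.01241267]
[[1,0,0,-0.062,0,0,0],[1,0,0,-0.063,0,0,0],[1,0.033,0.039,0.006,0,0.7,0],[1,0.033,0.039,0.009,0,0.7,0],[1,0.032,0.039,0.011,0,0.7,0],[1,0.005,0.001,0.021,0,0.98,0],[1,0.002,0.001,0.021,0,0.98,0],[1,0.001,0.002,0.021,0,0.97,0.01]]
[[1,-0.002,0.001,0.021,-0.01,0.98,0],[1,-0.003,0.002,0.02,0,0.97,0.01],[1,0,0,0.025,0,0,0],[1,0,0,0.025,0,0,0],[1,0,0,0.025,0,0,0],[1,0,0,0.025,0,0,0]]
```

```bash
python3 -m creep '[[1,0,0,-0.062,0,0,0],[1,0,0,-0.063,0,0,0],[1,0.033,0.039,0.006,0,0.7,0],[1,0.033,0.039,0.009,0,0.7,0],[1,0.032,0.039,0.011,0,0.7,0],[1,0.005,0.001,0.021,0,0.98,0],[1,0.002,0.001,0.021,0,0.98,0],[1,0.001,0.002,0.021,0,0.97,0.01]]'|grep -E 'ee_pos|ft_f'
python3 -m creep '[[1,-0.002,0.001,0.021,-0.01,0.98,0],[1,-0.003,0.002,0.02,0,0.97,0.01],[1,0,0,0,0,0,0],[1,0,0,0,0,0,0]]'
python3 - <<'E'
from h import *
R=tilt(40,-.002);g=np.array([.5975,.2062,.0124])
plan([(g,R,5)],1)
E
```

```text
ee_pos: [0.5955, 0.1411, 0.1037]
ft_force: [-0.5, -0.3, -0.6]
time: 23.62
ee_pos: [0.5979, 0.155, 0.0746]
tcp_rot: [[0.001, 1.0, 0.001], [0.767, -0.001, 0.641], [0.641, -0.0, -0.767]]
ft_force: [-0.5, 0.1, -0.0]
grip_width: 0.999
gripper_force: 0.0
[[1,0,0,0.02,0,0,0],[1,0,0,0.02,0,0,0],[1,0,0,0.02,0,0.01,0],[1,0,0,0.02,0,0,0],[1,-0.001,-0.001,0.021,0,0.01,0]]
```

```bash
python3 -m creep '[[1,0,0,0.02,0,0,0],[1,0,0,0.02,0,0,0],[1,0,0,0.02,0,0,0],[1,0,0,0.02,0,0,0],[1,0,0,0.02,0,0,0],[1,0,0,0,0,0,0]]'|grep -E 'ee_pos|ft_f'
python3 -m creep '[[0,0,0,0,0,0,0],[0,0,0,0,0,0,0],[0,0,0,0,0,0,0],[0,0,0,0,0,0,0]]' 60
python3 - <<'E'
from h import *
P,Q=upright(np.array([.598,.2425,.0185]),-.002,[.61,.09,.015])
s=sense();p=np.array(s['ee_pos']);print(P,Q)
plan([(p+[0,-.01,.06],np.array(s['tcp_rot']),3),(P,Q,14)],0)
E
```

```text
ee_pos: [0.5968, 0.2074, 0.0115]
ft_force: [0.0, -0.2, 0.9]
time: 24.88
ee_pos: [0.5985, 0.2057, 0.0131]
tcp_rot: [[0.002, 1.0, 0.002], [0.767, -0.003, 0.642], [0.642, 0.001, -0.767]]
ft_force: [0.5, -1.7, 1.8]
grip_width: 0.711
gripper_force: 64.8
[0.61053597 0.07583793 0.04944185] [[ 1.74439760e-03  9.99998477e-01 -5.53532094e-05]
 [ 8.08542733e-01 -1.44299400e-03 -5.88435695e-01]
 [-5.88434879e-01  9.81710377e-04 -8.08544018e-01]]
[[0,0.013,0,-0.022,0,0,0],[0,0.013,0,-0.022,0,0,0],[0,0.013,0,-0.022,0,0,0],[0,-0.01,0.001,-0.005,0,-0.95,0],[0,-0.01,0.001,-0.004,0,-0.95,0],[0,-0.01,0.001,-0.003,0,-0.95,0],[0,-0.011,0.001,-0.002,0,-0.95,0],[0,-0.011,0.001,-0.001,0,-0.95,0]]
[[0,-0.011,0.001,0,0,-0.95,0],[0,-0.011,0.001,0.001,0,-0.95,0],[0,-0.011,0.001,0.002,0,-0.94,0],[0,-0.011,0.001,0.002,0,-0.95,0],[0,-0.01,0.001,0.004,0,-0.94,0],[0,-0.01,0.001,0.004,0,-0.95,0],[0,-0.009,0.002,0.005,0,-0.94,0],[0,-0.009,0.001,0.006,0,-0.95,-0.01]]
[[0,-0.008,0.002,0.008,-0.01,-0.94,0]]
```

```bash
python3 -m creep '[[0,0.013,0,-0.022,0,0,0],[0,0.013,0,-0.022,0,0,0],[0,0.013,0,-0.022,0,0,0],[0,-0.01,0.001,-0.005,0,-0.95,0],[0,-0.01,0.001,-0.004,0,-0.95,0],[0,-0.01,0.001,-0.003,0,-0.95,0],[0,-0.011,0.001,-0.002,0,-0.95,0],[0,-0.011,0.001,-0.001,0,-0.95,0]]'|grep -E 'ee_pos|ft_f|width'
python3 -m creep '[[0,-0.011,0.001,0,0,-0.95,0],[0,-0.011,0.001,0.001,0,-0.95,0],[0,-0.011,0.001,0.002,0,-0.94,0],[0,-0.011,0.001,0.002,0,-0.95,0],[0,-0.01,0.001,0.004,0,-0.94,0],[0,-0.01,0.001,0.004,0,-0.95,0],[0,-0.009,0.002,0.005,0,-0.94,0],[0,-0.009,0.001,0.006,0,-0.95,0]]'|grep -E 'ee_pos|ft_f|width'
python3 -m creep '[[0,-0.008,0.002,0.008,0,-0.94,0],[0,0,0,0,0,0,0],[0,0.0029,0,0.0041,0,0,0],[0,0.0029,0,0.0041,0,0,0],[0,0,0,0,0,0,0]]'
```

```text
ee_pos: [0.6019, 0.1534, 0.0651]
ft_force: [0.0, 0.4, -1.2]
grip_width: 0.714
ee_pos: [0.6089, 0.0859, 0.0522]
ft_force: [0.1, 0.1, -2.1]
grip_width: 0.712
time: 27.5
ee_pos: [0.6103, 0.0757, 0.0408]
tcp_rot: [[0.002, 1.0, -0.002], [0.81, -0.003, -0.587], [-0.587, -0.0, -0.81]]
ft_force: [-1.1, 0.0, -1.4]
grip_width: 0.713
gripper_force: 65.2
```

```bash
python3 -m creep '[[0,0.003,0,0.0042,0,0,0],[0,0,0,0,0,0,0]]'|grep -E 'ee_pos|ft_f'; python3 -m creep '[[0,0.001,0,0.0015,0,0,0],[0,0,0,0,0,0,0]]'|grep -E 'ee_pos|ft_f';python3 -m creep '[[0,0.001,0,0.0013,0,0,0],[0,0,0,0,0,0,0]]'|grep -E 'ee_pos|ft_f'
```

```text
ee_pos: [0.6102, 0.0762, 0.0362]
ft_force: [-0.9, -0.1, -1.4]
ee_pos: [0.6103, 0.0762, 0.0349]
ft_force: [-0.2, -0.8, -1.2]
ee_pos: [0.6105, 0.0761, 0.0347]
ft_force: [-2.2, 1.6, 4.7]
```

```bash
python3 -m creep '[[1,0,0,0,0,0,0],[1,0,0,0,0,0,0],[1,0,0,0,0,0,0],[1,0,0,0,0,0,0]]'|grep -E 'ee_pos|ft_f|width'
python3 - <<'E'
from h import *
s=sense();p=np.array(s['ee_pos']);R=np.array(s['tcp_rot'])
plan([(p-.03*R[:,2],R,2),([.6105,.0905,.0665],DOWN,7)],1)
E
```

```text
ee_pos: [0.6104, 0.0762, 0.0337]
ft_force: [-0.6, -0.0, 0.6]
grip_width: 0.998
[[1,0,0,-0.019,0,0,0],[1,0,0,-0.018,0,0,0],[1,-0.001,0,-0.001,0,0.9,0],[1,-0.001,0,-0.001,0,0.9,0],[1,-0.001,0,-0.001,0,0.9,0],[1,-0.001,0,-0.001,0,0.9,0],[1,-0.001,0,-0.002,0,0.89,-0.01],[1,-0.001,0,-0.002,0,0.9,0]]
[[1,-0.001,0,-0.001,-0.01,0.89,-0.01]]
```

```bash
python3 -m creep '[[1,0,0,-0.019,0,0,0],[1,0,0,-0.018,0,0,0],[1,-0.001,0,-0.001,0,0.9,0],[1,-0.001,0,-0.001,0,0.9,0],[1,-0.001,0,-0.001,0,0.9,0],[1,-0.001,0,-0.001,0,0.9,0],[1,-0.001,0,-0.002,0,0.89,-0.01],[1,-0.001,0,-0.002,0,0.9,0]]'|grep -E 'ee_pos|ft_f'
python3 -m creep '[[1,-0.001,0,-0.001,-0.01,0.89,-0.01],[1,0,0,0,0,0,0],[1,0,0,0,0,0,0]]'
python3 - <<'E'
from h import *
w=camera_model('wrist');print(sense()['ee_pos'],proj(w,[.6105,.0905,.082]),proj(w,[.6105,.0905,.06]));im=capture('wrist')[:,:,::-1];cv2.imwrite('pics/w5.png',im)
E
```

```text
ee_pos: [0.611, 0.0921, 0.067]
ft_force: [-0.2, 0.6, -0.0]
time: 30.12
ee_pos: [0.6105, 0.0918, 0.0667]
tcp_rot: [[-0.001, 1.0, 0.0], [1.0, 0.001, -0.001], [-0.001, 0.0, -1.0]]
ft_force: [-0.9, -0.0, -0.6]
grip_width: 1.0
gripper_force: 0.0
[0.61052156 0.09175999 0.06666891] [323.07844186 290.65320357] [322.8965714  267.23097441]
```

View pics/w5.png

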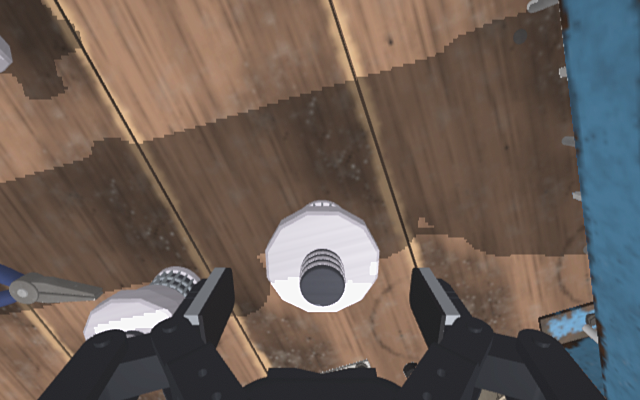

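The wrist view shows r (three rings) standing with its knob at (323,286), the same relative spot as q when I gripped it. q stands clear at lower left, so I'll grip r.

```bash
python3 -m creep '[[0,0,0,0,0,0,0],[0,0,0,0,0,0,0],[0,0,0,0,0,0,0],[0,0,0,0,0,0,0],[0,0,0,0,0,0,0],[0,0,0,0,0,0,0]]' 60
python3 - <<'E'
from h import *
s=sense();p=np.array(s['ee_pos'])
plan([(p+[0,0,.14],DOWN,4),([.4965,-.1525,p[2]+.14],DOWN,6),([.4965,-.1525,p[2]+.036],DOWN,5)],0)
E
```

```text
time: 30.92
ee_pos: [0.6106, 0.0907, 0.0665]
tcp_rot: [[-0.0, 1.0, 0.001], [1.0, 0.0, -0.0], [-0.0, 0.001, -1.0]]
ft_force: [-0.3, 0.2, 1.2]
grip_width: 0.223
gripper_force: 58.8
[[0,0,0,-0.044,0,0,0],[0,0,0,-0.044,0,0,0],[0,0,0,-0.043,0,0,0],[0,0,0,-0.044,0.01,0,0],[0,-0.051,-0.024,0,0,0,0],[0,-0.051,-0.024,0,0,0,0],[0,-0.051,-0.024,0,0,0,0],[0,-0.05,-0.024,0,0,0,0]]
[[0,-0.051,-0.023,0,0,0,0],[0,-0.05,-0.024,0,0,0,0],[0,0,0,0.026,0,0,0],[0,0,0,0.026,0,0,0],[0,0,0,0.026,0,0,0],[0,0,0,0.026,0,0,0],[0,0,0,0.026,0,0,0]]
```

```bash
python3 -m creep '[[0,0,0,-0.044,0,0,0],[0,0,0,-0.044,0,0,0],[0,0,0,-0.043,0,0,0],[0,0,0,-0.044,0,0,0],[0,-0.051,-0.024,0,0,0,0],[0,-0.051,-0.024,0,0,0,0],[0,-0.051,-0.024,0,0,0,0],[0,-0.05,-0.024,0,0,0,0]]'|grep -E 'ee_pos|ft_f'
python3 -m creep '[[0,-0.051,-0.023,0,0,0,0],[0,-0.05,-0.024,0,0,0,0],[0,0,0,0,0,0,0],[0,0,0,0,0,0,0],[0,0,0,0,0,0,0]]'
```

```text
ee_pos: [0.5324, -0.0729, 0.2061]
ft_force: [0.6, -0.5, -1.1]
time: 32.55
ee_pos: [0.4965, -0.1511, 0.2061]
tcp_rot: [[-0.002, 1.0, -0.0], [1.0, 0.002, 0.0], [0.0, -0.0, -1.0]]
ft_force: [0.6, 0.6, -1.2]
grip_width: 0.229
gripper_force: 59.1
```

```bash
python3 -m creep '[[0,-0.0005,0,0.028,0,0,0],[0,0,0,0.028,0,0,0],[0,0,0,0.028,0,0,0],[0,0,0,0.02,0,0,0],[0,0,0,0.014,0,0,0],[0,0,0,0.008,0,0,0],[0,0,0,0,0,0,0],[0,0,0,0,0,0,0]]'|grep -E 'ee_pos|ft_f';python3 -m creep '[[0,0,0,0.005,0,0,0],[0,0,0,0,0,0,0]]'|grep -E 'ee_pos|ft_f'
```

```text
ee_pos: [0.4964, -0.153, 0.1061]
ft_force: [1.3, 0.3, -0.7]
ee_pos: [0.496, -0.1528, 0.1015]
ft_force: [0.2, -0.1, -1.9]
```

```bash
python3 -m creep '[[0,0,0,0.003,0,0,0],[0,0,0,0,0,0,0]]'|grep -E 'ee_pos|ft_f';python3 -m creep '[[0,0,0,0.002,0,0,0],[0,0,0,0,0,0,0]]'|grep -E 'ee_pos|ft_f'
```

```text
ee_pos: [0.4959, -0.1528, 0.099]
ft_force: [-0.2, 0.4, -1.1]
ee_pos: [0.496, -0.1529, 0.0975]
ft_force: [0.3, 0.1, -0.3]
```

```bash
python3 -m creep '[[0,0.001,0.001,0.004,0,0,0],[0,0,0,0,0,0,0]]'|grep -E 'ee_pos|ft_f';python3 -m creep '[[0,0,0,0.003,0,0,0],[0,0,0,0,0,0,0]]'|grep -E 'ee_pos|ft_f';python3 -m creep '[[0,0,0,0.003,0,0,0],[0,0,0,0,0,0,0]]'|grep -E 'ee_pos|ft_f'
```

```text
ee_pos: [0.497, -0.152, 0.0942]
ft_force: [-0.7, -0.8, -1.3]
ee_pos: [0.4968, -0.1522, 0.0918]
ft_force: [0.4, -1.8, -1.3]
ee_pos: [0.4967, -0.1522, 0.0894]
ft_force: [-0.4, -1.2, -1.5]
```

```bash
python3 -m creep '[[0,0,0,0.003,0,0,0],[0,0,0,0,0,0,0]]'|grep -E 'ee_pos|ft_f';python3 -m creep '[[0,0,0,0.002,0,0,0],[0,0,0,0,0,0,0]]'|grep -E 'ee_pos|ft_f';python3 -m creep '[[0,0,0,0.0015,0,0,0],[0,0,0,0,0,0,0]]'|grep -E 'ee_pos|ft_f'
```

```text
ee_pos: [0.4968, -0.1524, 0.0871]
ft_force: [-0.2, -2.5, 0.1]
ee_pos: [0.4969, -0.1528, 0.0858]
ft_force: [-0.8, -4.0, 3.1]
ee_pos: [0.4968, -0.1531, 0.0847]
ft_force: [-2.2, -5.6, 4.5]
```

```bash
python3 -m creep '[[0,-0.0015,0,0.001,0,0,0],[0,0,0,0,0,0,0]]'|grep -E 'ee_pos|ft_f';python3 -m creep '[[0,-0.0005,-0.0003,0.001,0,0,0],[0,0,0,0,0,0,0]]'|grep -E 'ee_pos|ft_f'
```

```text
ee_pos: [0.4968, -0.1536, 0.0837]
ft_force: [-2.8, -5.3, 4.8]
ee_pos: [0.4966, -0.154, 0.0829]
ft_force: [-1.7, -4.8, 5.3]
```

```bash
python3 -m creep '[[0,-0.001,0,0.0007,0,0,0],[0,0,0,0,0,0,0]]'|grep -E 'ee_pos|ft_f';python3 -m creep '[[0,-0.0005,0,0.0007,0,0,0],[0,0,0,0,0,0,0]]'|grep -E 'ee_pos|ft_f'
```

```text
ee_pos: [0.4965, -0.1543, 0.0821]
ft_force: [-1.5, -3.3, 4.1]
ee_pos: [0.4965, -0.1545, 0.0819]
ft_force: [-3.2, -3.3, 9.0]
```

It's seated at TCP z 0.082, which matches flush. I'll open only part way, since the bore is narrow, and withdraw.

```bash
python3 -m creep '[[0.42,0,0,0,0,0,0],[0.42,0,0,0,0,0,0],[0.42,0,0,0,0,0,0]]'; python3 -m creep '[[0.42,0,0,-0.02,0,0,0],[0.42,0,0,-0.04,0,0,0],[0.42,0,0,-0.06,0,0,0],[0.42,0,0,-0.06,0,0,0],[0.42,-0.045,0,0,0,0,0],[0.42,-0.045,0,0,0,0,0],[0.42,0,0,0,0,0,0],[0.42,0,0,0,0,0,0]]'
python3 - <<'E'
from h import *
w=camera_model('wrist');im=capture('wrist')[:,:,::-1];x,y=(int(v) for v in proj(w,[.4966,-.1535,.09]))
s=capture('scene')[:,:,::-1]
a=cv2.resize(cv2.getRectSubPix(im,(130,150),(x,y)),None,fx=4,fy=4,interpolation=cv2.INTER_CUBIC)[:600,:400+60]
b=cv2.resize(s[195:270,310:390],None,fx=4,fy=4,interpolation=cv2.INTER_CUBIC)
b=np.vstack([b,cv2.resize(s[130:210,230:316],(320,300),interpolation=cv2.INTER_CUBIC)])
cv2.imwrite('pics/f.png',np.hstack([a,b])[:600,:800]);print(x,y)
np.savez('w6.npz',**w);cv2.imwrite('pics/w6.png',im)
E
```

```text
time: 37.17
ee_pos: [0.4967, -0.1543, 0.0814]
tcp_rot: [[-0.001, 1.0, -0.0], [1.0, 0.001, 0.0], [0.0, -0.0, -1.0]]
ft_force: [0.6, 1.0, 0.1]
grip_width: 0.417
gripper_force: 0.0
time: 38.17
ee_pos: [0.4966, -0.2261, 0.2253]
tcp_rot: [[-0.0, 1.0, -0.0], [1.0, 0.0, 0.001], [0.001, -0.0, -1.0]]
ft_force: [0.9, 0.3, -0.6]
grip_width: 0.419
gripper_force: 0.0
322 115
```

View pics/f.png

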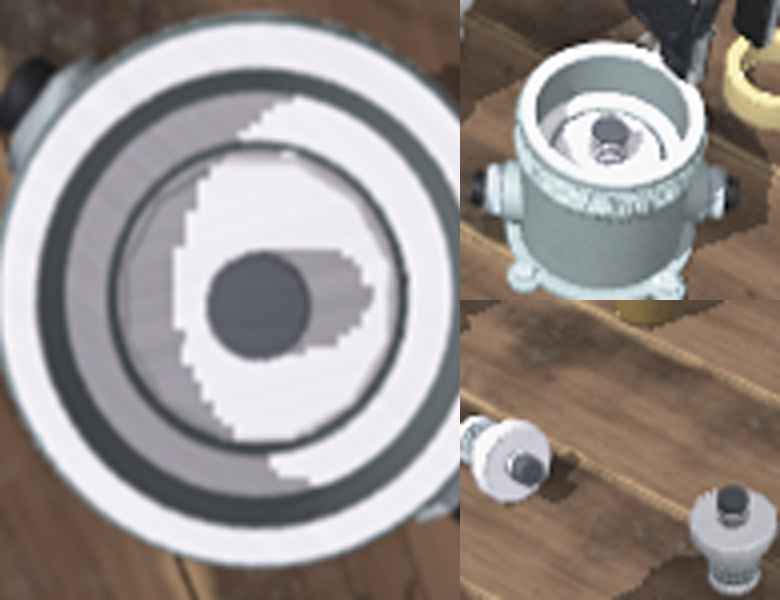

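r sits centred and upright, its collar level with the bright step (knob at crop (258,305), bore centre about (257,297)). p and q are out on the bench, so I'm handing in.

```bash
python3 -c "
from rig import *
print(sign_off())"
```

```text
the job is handed in; nothing more can be done
None
```

The three-ring insert (r) is seated upright and flush in the nearer housing. I tried q first and it sank about 5 mm below the step, so p, smaller still, was not tried; both are out on the bench, and the job was handed in at about 38 s.

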